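# Clamp a glass vial in the cam vice, crank left resting on the cam's flat

## Robot

A 6-joint arm with a two-finger parallel gripper is mounted at the origin on a cart in front of the work surface, level with it; the furniture and walls round the work are solid. World frame = base frame: x ahead of the robot, y to its left, z up, the work surface at z = 0. Lengths are in mm, angles in rad, forces in N, time in s.
With the tool pointing down it reaches from about 325 to 775 mm from the base axis. Payload 9.3 kg.
Tool frame: the origin (TCP) lies on the centre line of the jaws, within the pads' length; the fingertips stand arm.tcp_to_tips ahead of it and the grasp point (between the pads) lies 8 mm behind it (arm.tcp_to_tips is the distance from the TCP to the fingertips, in mm); z points along the fingers, y is the line along which they close (so a half turn about z gives the same grasp; the last joint's range is limited). The gripper opens to 85 mm and grips with 20 to 120 N. Pads are 22 mm wide; open, the fingers measure 114 mm over their backs; the gripper's body (76 mm by 85 mm) begins 54 mm behind the grasp point. The pads swing forward as they close: fully open they stand 13 mm farther back than shut.
Start: joints at [1.167, 0.259, 0.021, 1.334, 0, 1.418], TCP at [136.5, 532.789, 242.279] pointing down, gripper open.
Joint ranges: [-3.04, 3.04], [-0.91, 1.82], [-1.04, 1.36], [-1.92, 1.95], [-1.52, 1.45], [-3.14, 3.14]. Speed limits (rad/s): [2.22, 2.22, 2.79, 3.14, 3.14, 3.14].

## Interface

Orientations are given as a unit quaternion [w, x, y, z].
In Python, from workcell import arm gives the robot as it stands.
- The arm moves only by the tool apply_moves, never from a script. Its argument "deltas" is text: rows parted by semicolons, each of 4 numbers parted by spaces: the shift along the tool's x, y, z in m, then the turn about the tool's z in rad. In form: dx dy dz spin; .... A call has 1 to 12 rows; each row shifts and turns the commanded pose from where the row before left it, along the tool's axes as they then stand; what a row does not reach is not made up. A row lasts 1/8 s, in which the tool goes at most 62.5 mm and 10.7 degrees, less where a joint would pass 70% of its speed; a pose out of reach is approached as far as the arm can. A call with a gripper value outside its range is refused whole. "jaw" is the finger opening in m, from 0 to 0.0854, set as the call begins (left out, the last holds). The fingers move at their own pace and stop on an object; the grip force is fixed at half the most. Time passes only in rows, so rows that do not move let the fingers close. It gives the time, the measured TCP pose, the force, the opening and the grip force at its end, in the units of the state.
- arm.get_obs(): the state, without advancing time (a new reading comes with each control period).
- arm.camera(name): name is "scene" or "side" or "wrist"; returns a dict with "pixels" (384x512x3 uint8, red, green, blue), "fx", "fy", "cx", "cy" (pixels), "R" (3x3) and "t" (3): a world point X has camera coordinates R X + t; the wrist camera has in their place "tool_from_camera" (4x4, takes a point from camera to tool coordinates, whose origin is the TCP and whose axes are the flange's). Camera axes: x right, y down, z forward; pixel columns grow to the right and rows downward; lengths in mm; the calibration is good to about 2 mm. A picture is of the moment at which its call begins: read the wrist's pose just before it. There is no depth.
- arm.job_done(): hands the job in; it is judged then, once.
Trained networks look in a picture, given as the dict that the camera call returned (one of the last four; its "shot" number tells which), for a name from the list of things; names that differ only in an ending like _2 or _b are one class to them, and where a whole thing is asked for, a point or a joint stands for the part that bears it (a point fixed in the world has none). Each returns a list of dicts, best first, with "score" (0 to 1); they miss things now and then, are a little off and sometimes report something else, mostly with a low value. They report only what shows in the picture. A call takes as long as a camera call. They do not tell look-alikes from the thing itself.
- arm.look_for(picture, thing): "bbox" ([left, top, right, bottom] in pixels, round what is visible of it).
- arm.trace(picture, thing): "pixels" (384x512 bool, what is visible of it) and "bbox" ([left, top, right, bottom] in pixels, round what is visible of it).
The state is a dict: "clock": time; "joints": joint angles; "qd": joint speeds; "effort": joint torques, N m; "tcp_pos": TCP position; "ee_rot": TCP orientation; "ft_force": force on the tool from outside, world axes, zero at the start; "torque": the same for the moment, N m; "width": opening from 0.0 (shut) to 1.0 (fully open); "grip_force": force on a finger pad.
Only numpy, scipy, OpenCV 4.12 (cv2) and the standard library are available. Lean on these libraries where they do the work, as an engineer would, in place of code of your own. Each camera call takes 0.05 s, during which the arm holds its last target. There are 200 camera calls.

## Task

Stand the large vial upright in the V-nest of the cam vice, leaving the small vials where they are. Then turn the crank clockwise (seen from above) so that the sprung jaw closes on the vial, and feel for the flat of the cam: go over the hump where the crank turns light, let the follower settle on the flat and let go there. Do not force the crank on past the flat, because the nose behind it over-squeezes the glass.

Things in the scene. Friction and masses are not known exactly. Their poses are not given: they have to be found in the camera images.
- vial_mid (a point): Centre of the large vial, half-way up: upright glass vial with a white screw cap, 27.5 mm in diameter, 58 mm tall (this point 29 mm above its underside), 20 to 40 g. It stands in the shallow metal tray (floor 2 mm above the table, rim 52 mm high) with two smaller vials; the three swap places. Held by its upper part (fingertips over 22 mm above its foot) it clears V-block and jaw.
- vial_large: The large vial as a whole; origin at the centre of its underside, z up along its axis. Left of and beyond the tray stands a tall black PC tower (x over 0.5 m, y 0.15 to 0.5 m, 0.45 m high): come to the tray in front of it.
- vial_small_a: Small vial with a black cap, 23 mm in diameter, 46 mm tall, standing in the tray; origin at the centre of its underside. Leave it alone.
- vial_small_b: Another small vial with a black cap, 23 mm in diameter, 46 mm tall, standing in the tray; origin at the centre of its underside. Leave it alone.
- vice: Cam vice, screwed down: base plate 90 x 220 x 12 mm; origin at the centre of its underside, x across it (away from the robot), y along it towards the V-block, z up. Camshaft at y = -65 mm under a 46 mm high bridge, seat of the vial at y = +65 mm, between them the follower and the sprung jaw, moving along y. V-block and jaw are 32 mm high above the table; the V opens towards the jaw.
- nest (a point): Point on top of the vice's base plate (12 mm above the table) where the centre of the large vial's underside sits once the vial is pressed into the V. Before clamping the vial may stand up to 6 mm nearer to the jaw (towards -y of the vice): the jaw then pushes it home.
- jaw: Sprung jaw with a flat, firm rubber face 28 mm wide; origin at the centre of the face. It starts 8 to 18 mm clear of a seated vial, moves along +y of the vice as the crank turns clockwise and stops at the vial well before the flat is reached; from there the follower only compresses its spring (12 N preload, 2.5 N/mm). On the flat it holds with about 17 N, on the hump with 20 N; never pass 23.5 N.
- shaft (a point): Point on the vertical camshaft axis, 88 mm above the table. Felt at the knob when turned clockwise slowly: up to 1.5 N, then 3 to 5 N as the jaw presses on the vial, then less over a hump; past it the crank runs light for 14 mm, pulling ahead with up to 3 N, onto the flat (let go in its last 8 mm it settles there by itself). Past the flat: 5 to 7 N at once; glass over-squeezed 7 mm farther.
- knob_grip (a point): Grip point at mid-height of the black upright crank knob: 18 mm thick, 42 mm tall (61 to 103 mm above the table), free to spin on its pin, so a grip need not turn when led round. It runs on a 48 mm circle round the shaft; the arm lies below it (52 to 60 mm). The flat comes 1.2 to 2.3 rad clockwise of the start; the crank is clamped on splines, so its bearing does not tell where.
Not all that is in view belongs to the job. What is shaped like the vial_large but purple or red is not meant.

How it is judged (in metres and radians):
On the way, in this order (a step that is already met when the one before it is completed fails the run):
1. the large vial stands upright in the nest, let go, with the jaw still open (horizontal distance between vial_large and nest below 0.01 m and distance between vial_large and nest below 0.011 m and angle between vial_large's own z axis and vertical below 0.08 rad and contact force between the fingers and vial_large below 0.1 N and contact force between jaw and vial_large below 1 N), for 0.2 s.
2. the jaw presses the vial into the V (contact force between jaw and vial_large above 9 N and horizontal distance between vial_large and nest below 0.003 m), for 0.1 s.
At the end, for the whole second after the job is handed in: The large vial stands upright (within 0.06 rad) in the V, within 3 mm of its seat, at rest, and is clamped with the force that the jaw's spring gives when the follower rests on the cam's flat (16 to 18.6 N), the crank released (contact force between jaw and vial_large between 16 and 18.6 N and distance between vial_large and nest below 0.003 m and angle between vial_large's own z axis and vertical below 0.06 rad and linear speed of each of vial_large, jaw below 0.01 m/s); the robot touches nothing.
It fails at once if the jaw squeezes the glass with more than 23.5 N (crank forced past the flat) (contact force between jaw and vial_large above 23.5 N).
It fails at once if a small vial is moved by more than 20 mm (distance of any of vial_small_a, vial_small_b from where it was at the start of the episode above 0.02 m).
It fails at once if a small vial is tipped (angle between any of vial_small_a, vial_small_b's own z axis and vertical above 0.5 rad).
It also fails if it takes over 69 s, if anything falls off the work surface, if the arm or the gripper's body presses on something with over 40 N, if the wrist force passes 120 N, or if a joint passes its speed limit or range.

## Working session

There is one attempt and no reset: what is moved stays moved. The work goes in short steps, Python scripts to look and compute and a tool call to move; the robot and the scene stay as the last step left them, time stands still between calls to the robot, and variables do not carry over. Pictures are saved under pics/ and viewed, at most 10 in all, crops included, and the job is handed in when it is done.

Besides the shell and the picture viewer there is one more tool, called after "Request:" as name(argument=value, ...) on one line, values as JSON. apply_moves: Moves the arm, as the interface text tells. Its arguments: {"type":"object","properties":{"deltas":{"type":"string"},"jaw":{"type":"number"}},"required":["deltas"]}

```bash
mkdir -p pics; ls; cat > h.py <<'E'
from workcell import arm
import numpy as np, cv2
from scipy.spatial.transform import Rotation as Rn
def pose():
    o=arm.get_obs(); q=o['ee_rot']; return np.array(o['tcp_pos'],float), Rn.from_quat([q[1],q[2],q[3],q[0]]).as_matrix()
def shot(name):
    p,R=pose(); c=arm.camera(name)
    if name=='wrist':
        T=np.array(c['tool_from_camera']); Rc=R@T[:3,:3]; o=R@T[:3,3]+p
    else:
        Rr=np.array(c['R']); Rc=Rr.T; o=-Rr.T@np.array(c['t'])
    c['Rc']=Rc; c['o']=o; return c
def ray(c,u,v):
    d=c['Rc']@np.array([(u-c['cx'])/c['fx'],(v-c['cy'])/c['fy'],1]); return c['o'],d/np.linalg.norm(d)
def atz(c,u,v,z):
    o,d=ray(c,u,v); return o+d*(z-o[2])/d[2]
def proj(c,X):
    x=c['Rc'].T@(np.array(X,float)-c['o']); return np.array([c['fx']*x[0]/x[2]+c['cx'],c['fy']*x[1]/x[2]+c['cy']])
def save(c,f,crop=None,s=1):
    im=c['pixels'][...,::-1]
    if crop: im=im[crop[1]:crop[3],crop[0]:crop[2]]
    cv2.imwrite('pics/'+f,cv2.resize(im,None,fx=s,fy=s,interpolation=cv2.INTER_CUBIC))
E
python3 - <<'E'
from h import *
print(arm.tcp_to_tips, {k:v for k,v in arm.get_obs().items()})
ims=[]
for n in ['scene','side','wrist']:
    c=shot(n); ims.append(c['pixels'][...,::-1]); print(n,c['o'].round(),c['fx'])
    for t in ['vial_large','vial_mid','vial_small_a','vice','nest','jaw','shaft','knob_grip']:
        try: print(t,[(np.round(r['bbox']).tolist(),round(r['score'],2)) for r in arm.look_for(c,t)][:4])
        except Exception as e: print(t,e)
cv2.imwrite('pics/a.png',cv2.resize(np.hstack(ims[:2]),None,fx=.78,fy=.78)); cv2.imwrite('pics/w.png',ims[2])
np.save('s.npy',ims[0]);np.save('d.npy',ims[1])
E
```

```text
pics
11.0 {'clock': 0.0, 'joints': array([1.16740189e+00, 2.59179601e-01, 2.07490710e-02, 1.33370902e+00,
       1.00751805e-05, 1.41819868e+00]), 'qd': array([ 0.00177774, -0.00147272, -0.00190389, -0.0015295 , -0.00030519,
        0.00025317]), 'effort': array([-5.67270126e-04, -5.55640554e+01,  3.44528461e+01,  1.37317245e-02,
       -2.80516761e-04, -1.16531834e-05]), 'tcp_pos': array([136.3876318 , 532.53632312, 241.66801139]), 'ee_rot': array([-1.89154589e-04,  1.25069984e-01,  9.92147695e-01, -6.44446225e-04]), 'ft_force': array([ 0.22252188, -0.06384305, -0.75653657]), 'torque': array([-0.00246712, -0.01029752, -0.00374526]), 'grip_force': 0.0, 'width': 0.9971280096458337}
scene [ -13. -524.  622.] 433.62489088756666
vial_large [([201.0, 244.0, 217.0, 273.0], 0.86), ([300.0, 171.0, 315.0, 197.0], 0.66), ([286.0, 192.0, 299.0, 215.0], 0.61), ([111.0, 192.0, 127.0, 219.0], 0.55)]
vial_mid [([285.0, 191.0, 300.0, 216.0], 0.79), ([302.0, 172.0, 313.0, 194.0], 0.51), ([113.0, 198.0, 125.0, 222.0], 0.5)]
vial_small_a [([233.0, 263.0, 249.0, 286.0], 0.83), ([232.0, 227.0, 240.0, 254
[... 347 characters left out ...]
0, 210.0], 0.77), ([308.0, 204.0, 323.0, 229.0], 0.72), ([244.0, 168.0, 256.0, 178.0], 0.65), ([298.0, 286.0, 306.0, 315.0], 0.59)]
vial_mid [([307.0, 204.0, 322.0, 230.0], 0.74), ([289.0, 286.0, 309.0, 316.0], 0.68), ([212.0, 184.0, 225.0, 206.0], 0.63)]
vial_small_a [([283.0, 204.0, 288.0, 220.0], 0.5)]
vice [([220.0, 131.0, 304.0, 193.0], 0.91), ([281.0, 202.0, 289.0, 219.0], 0.64)]
nest [([222.0, 130.0, 304.0, 190.0], 0.59)]
jaw [([249.0, 164.0, 257.0, 176.0], 0.46), ([309.0, 203.0, 321.0, 229.0], 0.25)]
shaft [([221.0, 135.0, 302.0, 192.0], 0.83)]
knob_grip []
wrist [ 57. 553. 374.] 323.86200303809284
vial_large []
vial_mid []
vial_small_a []
vice []
nest []
jaw []
shaft []
knob_grip []
```

```bash
python3 - <<'E'
import numpy as np,cv2
a=np.load('s.npy')[150:320,90:410];b=np.load('d.npy')[110:330,190:360]
cv2.imwrite('pics/s1.png',cv2.resize(a,None,fx=2.5,fy=2.5,interpolation=2))
cv2.imwrite('pics/d1.png',cv2.resize(b,None,fx=2.7,fy=2.7,interpolation=2))
E
```

```text
(no output)
```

View pics/s1.png

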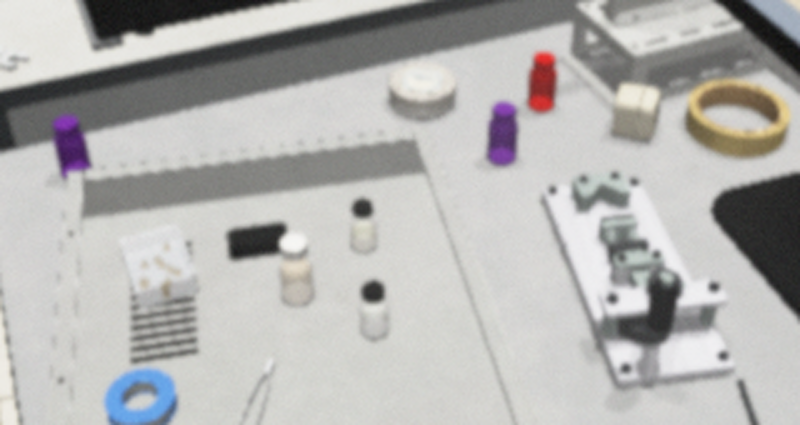

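View pics/d1.png

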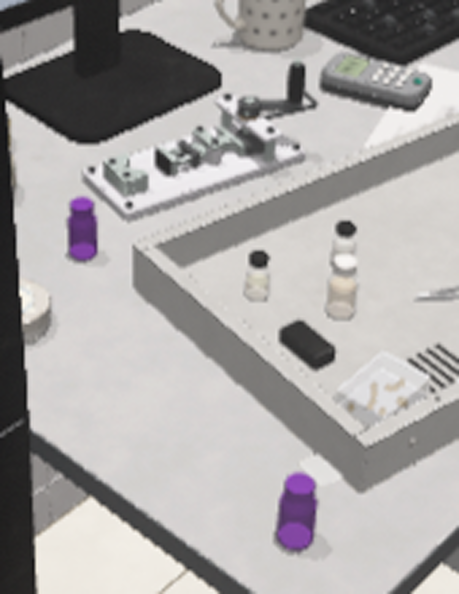

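The scene view shows the large white-cap vial at (208,257), with the small black-cap vials at (235,240) and (239,273). Purple and red look-alikes are at (118,208), (291,203) and (307,183). The side view has the large vial at (317,217). Only the white-capped one in the tray fits the description, and both crops confirm it. The vice base corners and the knob (354,271) are also clear.

```bash
python3 - <<'E'
from h import *
from scipy.optimize import least_squares
s=shot('scene');d=shot('side')
def tri(u,v):
    A=[];b=[]
    P=[]
    for c,p in ((s,u),(d,v)):
        o,r=ray(c,*p); M=np.eye(3)-np.outer(r,r); A.append(M);b.append(M@o)
    return np.linalg.lstsq(np.vstack(A),np.hstack(b),rcond=None)[0].round(1)
S=lambda x,y:(90+x/2.5,150+y/2.5)
D=lambda x,y:(190+x/2.7,110+y/2.7)
print('vial',tri((208.5,258),(315.5,216.5)),atz(s,208.5,258,31).round(1),atz(d,315.5,216.5,31).round(1))
print('smalls',tri(S(363,226),D(257,276)),atz(s,*S(363,226),25).round(), atz(s,*S(374,310),25).round())
print('knob',tri(S(662,305),D(296,85)),atz(s,*S(662,305),82),atz(d,*D(296,85),82))
for n,c in {'FL':S(545,190),'FR':S(637,178),'NR':S(732,368),'NL':S(620,382)}.items(): print(n,atz(s,*c,12).round(1))
for n,c in {'left':D(83,176),'bot':D(128,214),'right':D(304,153)}.items(): print(n,atz(d,*c,12).round(1))
print('shaft side z~64',atz(d,*D(250,102),64))
t=arm.trace(d,'vice')
print(len(t))
E
```

```text
vial [426.9 -78.   27. ] [422.6 -81.1  31. ] [427.7 -73.9  31. ]
smalls [501.9 -83.5  21.8] [499. -86.  25.] [ 430. -152.   25.]
knob [ 513.1 -340.6   77.2] [ 509.59314423 -342.23596125   82.        ] [ 511.3460951  -330.97841348   82.        ]
FL [ 642.1 -174.2   12. ]
FR [ 705.4 -230.9   12. ]
NR [ 550.6 -387.5   12. ]
NL [ 490.4 -328.8   12. ]
left [ 705.2 -215.3   12. ]
bot [ 643.8 -162.2   12. ]
right [ 495.6 -315.4   12. ]
shaft side z~64 [ 555.34732685 -315.73500053   64.        ]
1
```

Request:
apply_moves(deltas="-0.036 -0.0433 0 0;-0.036 -0.0433 0 0;-0.036 -0.0433 0 0;-0.036 -0.0433 0 0;-0.036 -0.0433 0 0;-0.036 -0.0433 0 0;-0.036 -0.0433 0 0;-0.036 -0.0433 0 0;-0.036 -0.0433 0 0;-0.036 -0.0433 0 0;-0.036 -0.0433 0 0;-0.036 -0.0433 0 0", jaw=0.05)

```text
clock: 3.0
tcp_pos: [426.5, -79.8, 242.5]
ee_rot: [0.0, 0.125, 0.992, -0.0]
ft_force: [0.6, 1.2, -0.0]
width: 0.583
grip_force: 0.0
```

```bash
python3 - <<'E'
from h import *
p,R=pose();print(p.round(1),R.round(3).tolist(),arm.get_obs()['joints'].round(2))
c=shot('wrist')
print('view axis',c['Rc'][:,2].round(2),c['o'].round())
for t in ['vial_large','vial_small_a']:
    for r in arm.look_for(c,t)[:4]: print(t,np.round(r['bbox'],1),round(r['score'],2))
save(c,'w1.png',s=1.5)
E
```

```text
[426.5 -79.8 242.5] [[-0.969, 0.249, 0.001], [0.249, 0.969, -0.0], [-0.001, 0.0, -1.0]] [-0.38  0.06 -0.22  1.29  0.   -0.13]
view axis [ 0.31 -0.08 -0.95] [347. -59. 374.]
vial_large [269.6 319.2 291.4 359.6] 0.95
vial_large [248.2 145.9 274.2 180.6] 0.87
vial_large [481.7  78.  509.5 107.9] 0.87
vial_small_a [262.6 206.6 281.8 237.4] 0.7
vial_small_a [193.2 168.2 213.8 196.9] 0.66
```

View pics/w1.png

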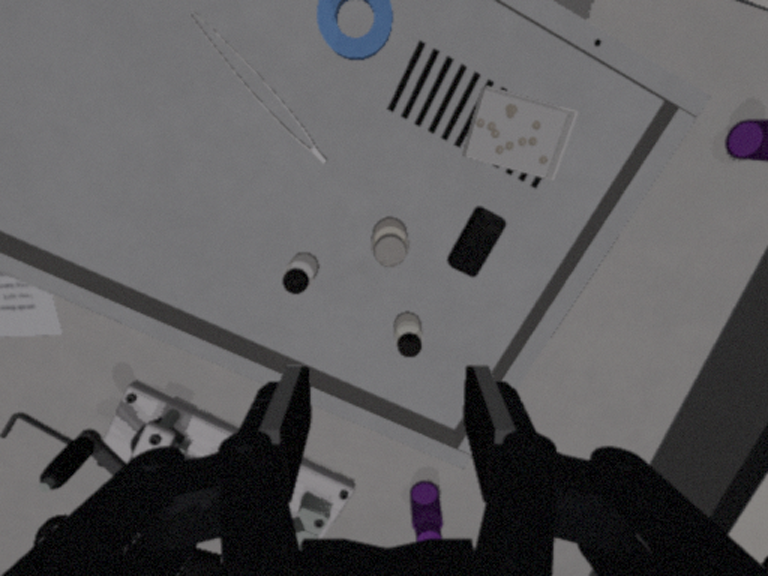

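The wrist view shows the large white-cap vial at (260,163), the small ones at (200,184) and (272,222), and the knob and vice at lower left.

```bash
python3 - <<'E'
from h import *
from scipy.optimize import least_squares
c=shot('wrist')
t=[r for r in arm.trace(c,'vial_large') if 240<r['bbox'][0]<260 and 130<r['bbox'][1]<160][0]
m=t['pixels'].astype(np.uint8); print(t['bbox'])
M=cv2.moments(m,True); u,v=M['m10']/M['m00'],M['m01']/M['m00']
print('mid',atz(c,u,v,31).round(1),'cap',atz(c,260,166,60).round(1))
# silhouette fit: bbox of cylinder
def bb(x):
    a=np.linspace(0,6.28,40)
    P=np.array([proj(c,[x[0]+r*np.cos(k),x[1]+r*np.sin(k),z]) for z,r in((2,13.75),(42,13.75),(60,11)) for k in a])
    return np.r_[P.min(0),P.max(0)]
print('fit',least_squares(lambda x:bb(x)-np.array(t['bbox']),[426,-80],diff_step=1e-3).x.round(1))
for p in [(295/1.5,281/1.5),(409/1.5,345/1.5)]: print('small cap',atz(c,*p,48).round(1))
p,R=pose()
E
```

```text
[249.4, 143.6, 272.9, 180.5]
mid [424.8 -77.9  31. ] cap [423.7 -77.   60. ]
fit [427.  -76.5]
small cap [ 432.1 -148.2   48. ]
small cap [500.4 -82.4  48. ]
```

Request:
apply_moves(deltas="0.0016 0.0023 0.04 0;0 0 0.05 0;0 0 0.05 0;0 0 0.035 0;0 0 0.02 0;0 0 0.0105 0;0 0 0 0")

```text
clock: 4.12
tcp_pos: [424.9, -74.4, 36.9]
ee_rot: [-0.0, 0.124, 0.992, 0.0]
ft_force: [0.2, -0.7, 0.9]
width: 0.583
grip_force: 0.0
```

Request:
apply_moves(deltas="0 0 0 0;0 0 0 0;0 0 0 0;0 0 0 0", jaw=0.0)

```text
clock: 4.62
tcp_pos: [425.6, -75.2, 37.9]
ee_rot: [0.001, 0.125, 0.992, -0.0]
ft_force: [-0.3, 1.4, 5.5]
width: 0.302
grip_force: 58.6
```

Request:
apply_moves(deltas="0 0 -0.04 0;0 0 -0.06 0;-0.025 -0.012 -0.04 0;-0.04 -0.02 -0.03 0;-0.04 -0.02 -0.02 0;-0.04 -0.02 0 0;-0.014 -0.006 0 0;0 0 0 0")

```text
clock: 5.62
tcp_pos: [559.7, -190.3, 226.4]
ee_rot: [-0.0, 0.125, 0.992, 0.0]
ft_force: [-0.8, 0.4, -0.5]
width: 0.303
grip_force: 59.0
```

```bash
python3 - <<'E'
from h import *
c=shot('wrist'); p,R=pose(); print(p.round(1), arm.get_obs()['ft_force'].round(1))
for t in ['vial_large','vice','nest','jaw','shaft','knob_grip']:
    for r in arm.look_for(c,t)[:3]: print(t,np.round(r['bbox'],1),round(r['score'],2))
save(c,'w2.png',s=1.5)
import pickle; pickle.dump({k:c[k] for k in ('o','Rc','fx','fy','cx','cy')},open('c2.pkl','wb'))
E
```

```text
[ 559.1 -189.7  226.6] [-0.3  0.9 -0.9]
vial_large [334.2 220.6 372.4 262.4] 0.8
vial_large [231.2 215.9 284.9 323.7] 0.77
vial_large [362.9 284.6 382.9 293.3] 0.6
vice [ 61.3 135.1 295.8 252.9] 0.81
nest [ 61.6 137.  291.  257.7] 0.71
jaw [193.7 208.7 229.2 249.4] 0.69
jaw [231.7 215.1 287.1 321.8] 0.64
shaft [ 59.2 138.  294.5 256.2] 0.66
knob_grip [ 58.1 158.9  98.8 188.8] 0.78
knob_grip [ 59.3 133.5 296.  256.8] 0.53
```

View pics/w2.png

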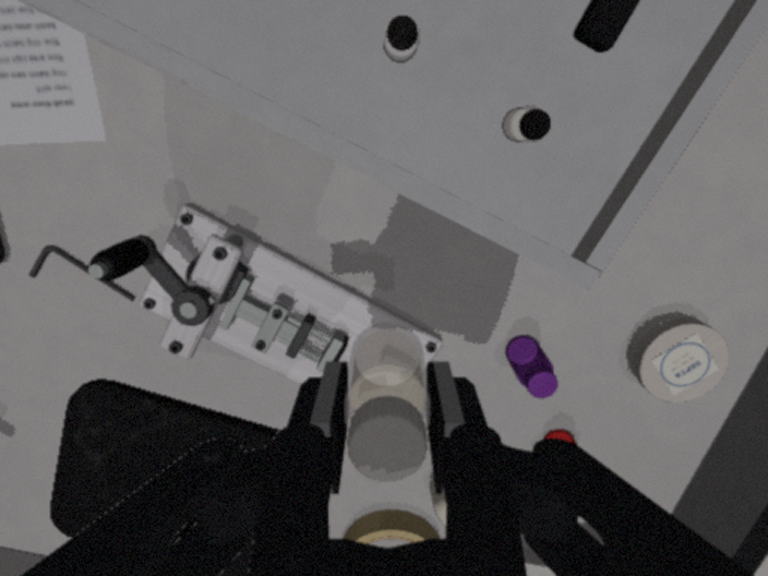

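The wrist view shows the vice with corner (127,135), far corner (293,226), shaft nut (126,204) and knob from (98,163) to (65,179). The vial is held upright between the pads and hides the nest.

```bash
python3 - <<'E'
from h import *
import pickle
c=pickle.load(open('c2.pkl','rb'))
for n,p,z in [('A corner',(190,203),12),('B corner',(441,340),12),('scr1',(187,217),13),('scr2',(150,302),13),('scr3',(432,345),13),('edgeC',(135,303),12),
 ('nut88',(189,308),88),('nut64',(189,308),64),('knobtop',(98,269),103),('knobbot',(148,246),61),('br1',(220,254),46),('br2',(176,347),46)]:
    print(n,atz(c,p[0]/1.5,p[1]/1.5,z).round(1))
E
```

```text
A corner [ 496.7 -318.3   12. ]
B corner [ 645.2 -168.7   12. ]
scr1 [ 505.4 -323.7   13. ]
scr2 [ 559.  -375.1   13. ]
scr3 [ 647.2 -176.4   13. ]
edgeC [ 557.1 -387.1   12. ]
nut88 [ 551.2 -309.6   88. ]
nut64 [ 557.5 -322.    64. ]
knobtop [ 513.5 -341.5  103. ]
knobbot [ 513.  -332.9   61. ]
br1 [ 531.6 -297.1   46. ]
br2 [ 587.5 -351.3   46. ]
```

Request:
apply_moves(deltas="-0.03 0.004 0 0;-0.03 0.004 0.01 0;-0.02 0.002 0.01 0;0 0 0 0")

```text
clock: 6.48
tcp_pos: [640.0, -200.0, 205.4]
ee_rot: [-0.001, 0.125, 0.992, 0.0]
ft_force: [-0.4, -0.2, -0.4]
width: 0.296
grip_force: 59.0
```

```bash
python3 - <<'E'
from h import *
c=shot('wrist'); p,R=pose(); print(p.round(1))
for t in ['nest','jaw','knob_grip']:
    for r in arm.look_for(c,t)[:3]: print(t,np.round(r['bbox'],1),round(r['score'],2))
print('nest exp',proj(c,[649.5,-230,12]))
save(c,'w3.png',s=1.5)
import pickle; pickle.dump({k:c[k] for k in ('o','Rc','fx','fy','cx','cy')},open('c3.pkl','wb'))
E
```

```text
[ 639.4 -199.9  206.3]
nest [  3.2  53.7 284.6 228.7] 0.8
jaw [161.7 141.3 219.5 190.9] 0.72
jaw [229.8 215.4 288.4 322.7] 0.54
knob_grip [ 4.  62.7 57.7 90. ] 0.62
nest exp [232.3002155  182.38866603]
```

View pics/w3.png

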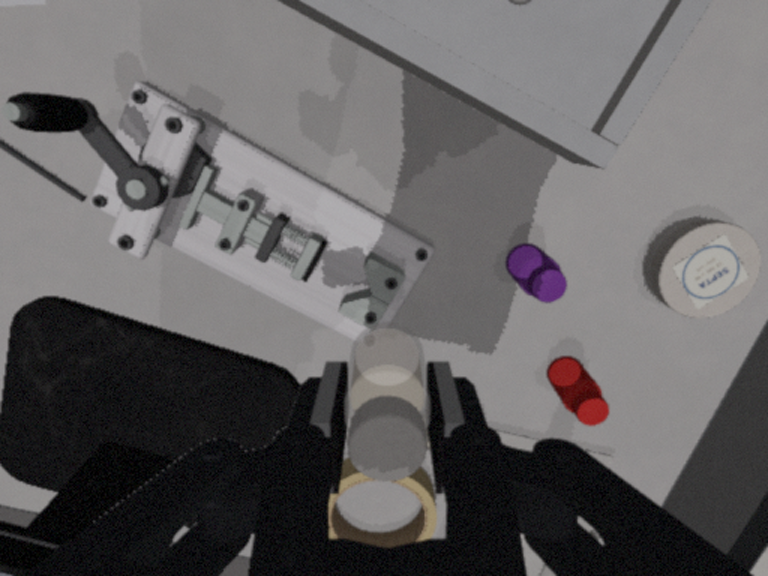

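The view shows the plate corners A(93,55), B(290,165) and D(245,225). The V-block screws are at (259,189) and (247,211), the jaw face at about (213,174), and the nest is empty at about (232,182).

```bash
python3 - <<'E'
from h import *
import pickle
c=pickle.load(open('c3.pkl','rb'))
g=lambda x,y,z:atz(c,x/1.5,y/1.5,z)
A=g(140,83,12);B=g(435,246,12);D=g(367,340,12)
P={'A':A,'B':B,'D':D,'s1':g(139,96,13),'s2':g(100,201,13),'s3':g(421,255,13),'vb1':g(388,283,32),'vb2':g(371,317,32),'jawU':g(326,240,32),'jawL':g(311,279,32),'br1':g(174,125,46),'br2':g(125,242,46)}
for k in P: print(k,P[k].round(1))
y=(B-A)[:2];print(np.linalg.norm(y),np.linalg.norm(B-D)); y/=np.linalg.norm(y); x=np.array([y[1],-y[0]]);print('y',y,'x',x)
print('nest from B',B[:2]-45*y+45*x,'D',D[:2]-45*y-45*x,'A',A[:2]+175*y+45*x)
n=np.array([649.5,-230])
for k in P: print(k,((P[k][:2]-n)@x).round(1),((P[k][:2]-n)@y).round(1))
for z in (64,70,88):print('nut',z,g(137,188,z).round(1))
# held vial vs tcp: foot bottom ellipse center
p,R=pose()
print('foot',atz(c,388/1.5,365/1.5,p[2]-37).round(1),'cap',atz(c,388/1.5,440/1.5,p[2]+21).round(1),p.round(1))
E
```

```text
A [ 499.  -321.3   12. ]
B [ 645.2 -167.1   12. ]
D [ 701.8 -230.7   12. ]
s1 [ 505.9 -324.5   13. ]
s2 [ 559.8 -375.9   13. ]
s3 [ 648.8 -177.8   13. ]
vb1 [ 656.8 -203.4   32. ]
vb2 [ 677.3 -220.5   32. ]
jawU [ 618.8 -234.7   32. ]
jawL [ 641.5 -251.8   32. ]
br1 [ 530.7 -296.7   46. ]
br2 [ 586.7 -351.8   46. ]
212.54898193120428 85.08597353202869
y [0.68822181 0.72550034] x [ 0.72550034 -0.68822181]
nest from B [ 646.92065242 -230.70841317] D [ 638.13953763 -232.37505555] A [ 652.04860555 -225.30269704]
A -46.4 -169.8
B -46.4 42.7
D 38.4 35.5
s1 -39.1 -167.4
s2 35.3 -167.6
s3 -36.4 37.3
vb1 -13.0 24.3
vb2 13.7 26.0
jawU -19.0 -24.5
jawL 9.2 -21.3
br1 -40.3 -130.2
br2 38.3 -131.6
nut 64 [ 558.4 -322.1   64. ]
nut 70 [ 558.5 -318.9   70. ]
nut 88 [ 558.6 -309.5   88. ]
foot [ 645.  -200.8  170.7] cap [ 637.  -198.9  228.7] [ 639.1 -200.2  207.7]
```

Request:
apply_moves(deltas="-0.0151 -0.0302 0 0;0 0 0.02 -0.174;0 0 0.02 -0.174;0 0 0.02 -0.174;0 0 0.02 -0.174;0 0 0.02 -0.174;0 0 0.02 -0.174;0 0 0.02 0;0 0 0.008 0;0 0 0 0")

```text
clock: 7.92
tcp_pos: [646.6, -233.3, 59.2]
ee_rot: [0.0, -0.386, 0.922, -0.0]
ft_force: [-0.3, -0.5, -0.4]
width: 0.306
grip_force: 58.9
```

```bash
python3 - <<'E'
from h import *
p,R=pose(); print(p.round(1),R.round(3).tolist(),arm.get_obs()['ft_force'].round(1))
s=shot('scene');d=shot('side');w=shot('wrist')
for c,n in((s,'scene'),(d,'side')):
    f=np.array([647,-232,17.]);u=proj(c,f);t=proj(c,f+[0,0,58]);print(n,u.round(1),t.round(1),np.degrees(np.arctan2(*(t-u))).round(1))
    for r in arm.trace(c,'vial_large'):
        b=r['bbox']
        if abs((b[0]+b[2])/2-u[0])<12:
            ys,xs=np.nonzero(r['pixels']);e,V=np.linalg.eigh(np.cov(xs,ys));print(b,r['score'],V[:,1],'tilt deg',np.degrees(np.arctan2(*V[:,1])))
ims=[cv2.resize(s['pixels'][180:300,290:400],(400,436)),cv2.resize(w['pixels'][60:372,100:386],(400,436))]
cv2.imwrite('pics/n.png',np.hstack(ims)[...,::-1])
E
```

```text
[ 646.6 -233.3   59.2] [[-0.702, -0.712, 0.0], [-0.712, 0.702, -0.0], [0.0, -0.0, -1.0]] [-0.3 -0.5 -0.4]
scene [332.7 233.5] [335.6 211.9] 172.4
[327.1, 207.6, 342.4, 233.5] 0.64 [-0.17198595  0.9850994 ] tilt deg -9.903306522169007
side [242.9 173.4] [243.  155.1] 179.9
[238.2, 151.7, 248.3, 173.7] 0.69 [0.23978837 0.97082518] tilt deg 13.874050013814093
```

View pics/n.png

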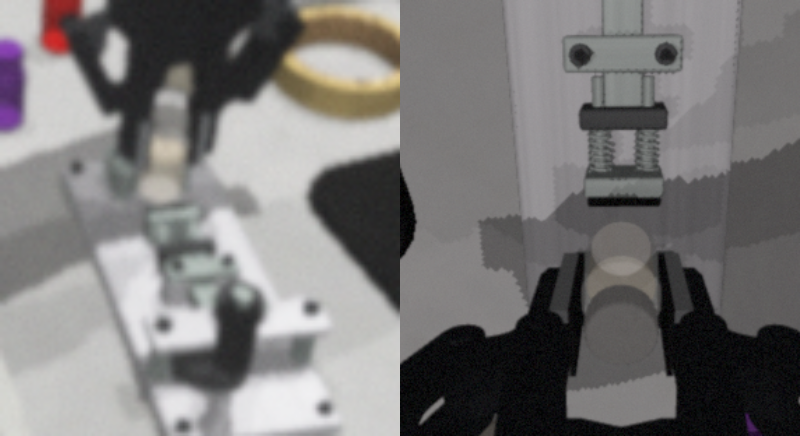

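The vial hangs over the nest, centred on the jaw and clear of it. Lowering it now.

Request:
apply_moves(deltas="0 0 0.006 0;0 0 0.003 0;0 0 0.001 0;0 0 0.0005 0;0 0 0 0")

```text
clock: 8.8
tcp_pos: [646.8, -233.4, 48.3]
ee_rot: [-0.0, -0.386, 0.922, -0.0]
ft_force: [0.0, 0.5, -1.5]
width: 0.309
grip_force: 58.9
```

Request:
apply_moves(deltas="0 0 0.0006 0;0 0 0.0006 0;0 0 0 0")

```text
clock: 9.18
tcp_pos: [646.9, -233.4, 48.0]
ee_rot: [0.0, -0.386, 0.922, -0.0]
ft_force: [-2.8, -0.0, 6.0]
width: 0.297
grip_force: 59.6
```

Request:
apply_moves(deltas="0 0 0 0;0 0 0 0;0 0 0 0;0 0 0 0", jaw=0.05)

```text
clock: 9.68
tcp_pos: [646.8, -233.3, 47.0]
ee_rot: [-0.0, -0.386, 0.922, 0.0]
ft_force: [0.3, 0.6, -0.1]
width: 0.587
grip_force: 0.0
```

Request:
apply_moves(deltas="0 0 -0.01 0;0 0 -0.03 0;0 0 -0.05 0;0 0 -0.05 0;0 0 0 0")

```text
clock: 10.3
tcp_pos: [648.4, -234.0, 192.8]
ee_rot: [0.003, -0.386, 0.922, -0.003]
ft_force: [-0.3, 0.2, 0.1]
width: 0.586
grip_force: 0.0
```

```bash
python3 - <<'E'
from h import *
p,R=pose(); print(p.round(1))
w=shot('wrist');s=shot('scene');d=shot('side')
for t in('knob_grip','shaft','vial_large','jaw'):
    for r in arm.look_for(w,t)[:2]: print(t,np.round(r['bbox'],1),round(r['score'],2))
for c in(s,d):
    for r in arm.look_for(c,'knob_grip')[:2]: print('ext knob',np.round(r['bbox'],1),round(r['score'],2))
save(w,'w4.png',s=1.5)
import pickle; pickle.dump({k:w[k] for k in ('o','Rc','fx','fy','cx','cy')},open('c4.pkl','wb'))
E
```

```text
[ 648.4 -234.   192.8]
shaft [200.1   0.  322.2 213.2] 0.96
vial_large [247.  157.3 277.2 197.8] 0.83
vial_large [262.4 307.4 285.6 359.4] 0.75
ext knob [347.6 261.9 360.5 283.2] 0.53
ext knob [295.  132.6 303.5 147.8] 0.65
```

View pics/w4.png

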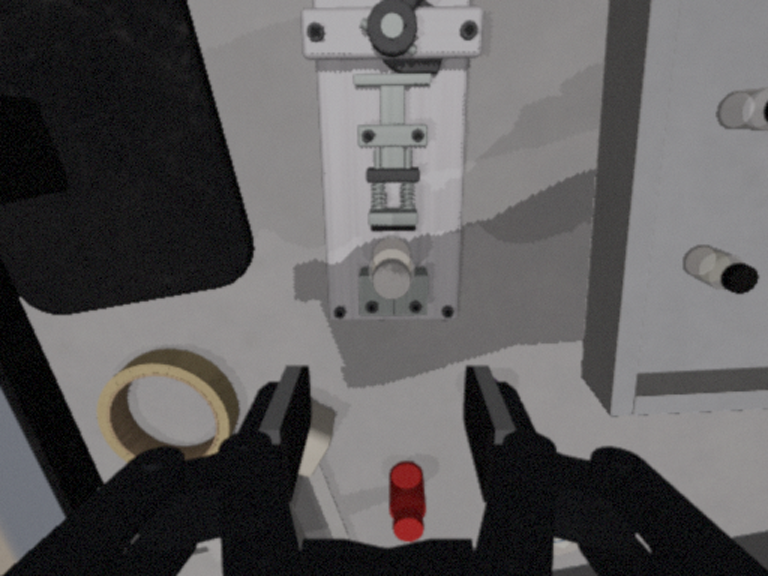

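The vial stands upright in the open V with the jaw clear of it. Next comes a look above the knob.

Request:
apply_moves(deltas="0.03 0.004 -0.01 0;0.05 0.007 -0.01 0;0.05 0.007 0 0;0.038 0.005 0 0;0 0 0 0.14;0 0 0 0.14;0 0 0 0.14;0 0 0 0")

```text
clock: 11.75
tcp_pos: [512.5, -336.9, 206.8]
ee_rot: [-0.0, -0.186, 0.983, 0.0]
ft_force: [-0.6, 1.2, 0.8]
width: 0.583
grip_force: 0.0
```

```bash
python3 - <<'E'
from h import *
import pickle
c=pickle.load(open('c4.pkl','rb'))
g=lambda x,y,z:atz(c,x/1.5,y/1.5,z)
print('bridge c',g(392.5,30.5,46),'nut',[g(392,25,z).round(1) for z in(60,70,88)],'nest plate end',g(396.5,319,12))
print('vial cap',g(392,279,70),'foot',g(391,248,12)) 
w=shot('wrist');p,R=pose();print(p.round(1),R[:,1].round(3))
for t in('knob_grip','shaft'):
    for r in arm.look_for(w,t)[:2]: print(t,np.round(r['bbox'],1),round(r['score'],2))
save(w,'w5.png',s=1.5)
pickle.dump({k:w[k] for k in ('o','Rc','fx','fy','cx','cy')},open('c5.pkl','wb'))
E
```

```text
bridge c [ 558.03026817 -323.40711458   46.        ] nut [array([ 558.1, -323.7,   60. ]), array([ 559.3, -322.5,   70. ]), array([ 561.5, -320.4,   88. ])] nest plate end [ 677.46639794 -197.26217825   12.        ]
vial cap [ 646.41501732 -233.60433369   70.        ] foot [ 644.75101354 -236.06935198   12.        ]
[ 512.5 -336.9  206.9] [-0.367  0.93   0.   ]
knob_grip [240.4 171.3 265.8 203.6] 0.55
shaft [198.5 157.6 320.4 339.9] 0.64
```

View pics/w5.png

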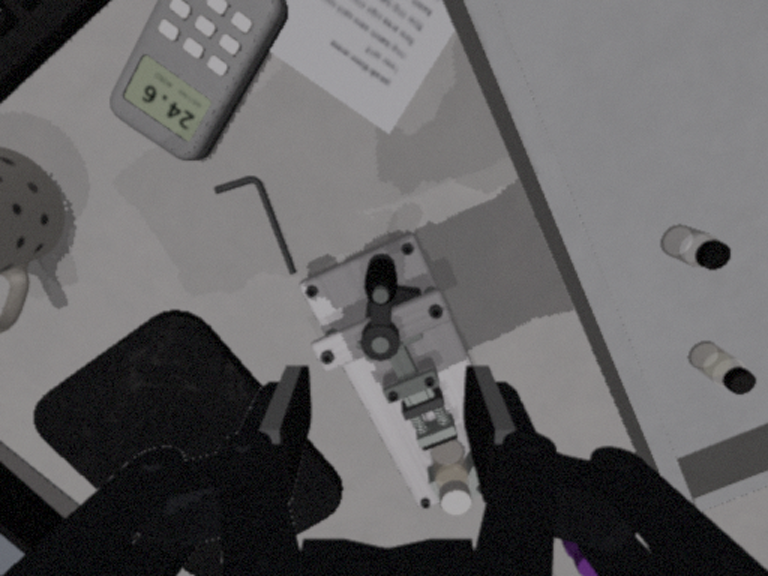

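The view shows the knob at (254,187) with its top at (254,197), the shaft nut at (253,229), and the vial still upright at (302,318).

```bash
python3 - <<'E'
from h import *
import pickle
c=pickle.load(open('c5.pkl','rb'))
g=lambda x,y,z:atz(c,x/1.5,y/1.5,z).round(1)
print('top',g(381,296,103),'mid',g(381,281,82),'bot',g(380,265,61),'nut',g(380,345,64),g(380,345,75),g(380,345,88))
print('bridge',(g(328,356,46)+g(436,311,46))/2)
for s in [(512,-339)]: print(proj(c,[*s,61])*1.5,proj(c,[*s,103])*1.5)
E
```

```text
top [ 515.2 -339.1  103. ] mid [ 514.1 -339.8   82. ] bot [ 511.4 -341.7   61. ] nut [ 558.7 -323.4   64. ] [ 553.8 -325.1   75. ] [ 548.  -327.2   88. ]
bridge [ 558.9 -322.7   46. ]
[383.83038055 267.54407059] [383.40944826 290.48368913]
```

Request:
apply_moves(deltas="0 -0.0033 0.03 0;0 0 0.04 0;0 0 0.035 0;0 0 0.015 0;0 0 0.0065 0;0 0 0 0")

```text
clock: 12.65
tcp_pos: [514.1, -340.3, 81.2]
ee_rot: [0.0, -0.186, 0.983, -0.0]
ft_force: [-0.0, -0.5, 0.4]
width: 0.585
grip_force: 0.0
```

Request:
apply_moves(deltas="0 0 0 0;0 0 0 0;0 0 0 0;0 0 0 0", jaw=0.0)

```text
clock: 13.15
tcp_pos: [514.1, -340.4, 81.6]
ee_rot: [0.0, -0.186, 0.983, -0.001]
ft_force: [-0.5, -0.0, 7.2]
width: 0.184
grip_force: 58.6
```

Request:
apply_moves(deltas="-0.0001 0.0024 0 0.05;-0.0001 0.0024 0 0.05;0 0.0024 0 0.05;-0.0001 0.0024 0 0.05;-0.0001 0.0024 0 0.05;0 0.0024 0 0.05;0 0 0 0")

```text
clock: 14.02
tcp_pos: [511.1, -326.4, 81.6]
ee_rot: [0.001, -0.036, 0.999, -0.001]
ft_force: [-0.7, 0.1, 6.9]
width: 0.184
grip_force: 58.6
```

```bash
cat > f.py <<'E'
from h import *
p,R=pose();o=arm.get_obs();f=np.array(o['ft_force'])
S=np.array([558.5,-323]);r=p[:2]-S
a=np.degrees(np.arctan2(r[1],r[0]))%360
t=np.array([r[1],-r[0]])/np.linalg.norm(r)
print('t',round(o['clock'],2),'r',np.linalg.norm(r).round(1),'turned',np.radians(200.8-a).round(3),'resist',(-f[:2]@t).round(2),'rad',(f[:2]@r/48).round(2),'z',p[2].round(1),'yaw err',(np.degrees(np.arctan2(R[1,1],R[0,1]))-(a-90)).round(1))
E
python3 f.py
```

```text
t 14.03 r 47.5 turned 0.291 resist -0.11 rad 0.65 z 81.6 yaw err 0.0
```

Request:
apply_moves(deltas="-0.0001 0.0024 0 0.05;-0.0001 0.0024 0 0.05;0 0.0024 0 0.05;-0.0001 0.0024 0 0.05;0 0.0024 0 0.05")

```text
clock: 14.65
tcp_pos: [511.7, -315.0, 81.6]
ee_rot: [0.001, 0.089, 0.996, -0.001]
ft_force: [-1.0, -3.9, 3.9]
width: 0.186
grip_force: 58.5
```

```bash
python3 f.py
```

```text
t 14.65 r 47.5 turned 0.532 resist 3.99 rad 0.31 z 81.6 yaw err -0.5
```

Request:
apply_moves(deltas="-0.0001 0.0024 0 0.05;-0.0001 0.0024 0 0.05;0 0 0 0")

```text
clock: 15.02
tcp_pos: [512.8, -310.3, 81.6]
ee_rot: [0.001, 0.138, 0.99, -0.001]
ft_force: [-1.1, -3.6, 6.2]
width: 0.183
grip_force: 58.7
```

```bash
python3 f.py
```

```text
t 15.03 r 47.4 turned 0.634 resist 3.8 rad 0.09 z 81.6 yaw err -0.3
```

Request:
apply_moves(deltas="0 0.0024 0 0.05;-0.0001 0.0024 0 0.05;0 0 0 0")

```text
clock: 15.4
tcp_pos: [514.3, -305.6, 81.6]
ee_rot: [0.001, 0.187, 0.982, -0.001]
ft_force: [-0.8, -3.1, 5.7]
width: 0.189
grip_force: 58.7
```

```bash
python3 f.py
```

```text
t 15.4 r 47.5 turned 0.739 resist 3.15 rad -0.35 z 81.6 yaw err -0.1
```

Request:
apply_moves(deltas="-0.0001 0.0024 0 0.05;0 0 0 0")

```text
clock: 15.65
tcp_pos: [515.4, -303.3, 81.6]
ee_rot: [0.001, 0.212, 0.977, -0.001]
ft_force: [-1.4, -1.9, 6.2]
width: 0.187
grip_force: 58.7
```

```bash
python3 f.py
```

```text
t 15.65 r 47.4 turned 0.792 resist 2.35 rad 0.45 z 81.6 yaw err 0.1
```

Request:
apply_moves(deltas="-0.0001 0.0024 0 0.05;0 0 0 0")

```text
clock: 15.9
tcp_pos: [516.5, -301.0, 81.6]
ee_rot: [0.001, 0.236, 0.972, -0.001]
ft_force: [-0.5, -1.4, 6.6]
width: 0.186
grip_force: 58.8
```

```bash
python3 f.py
```

```text
t 15.9 r 47.4 turned 0.845 resist 1.48 rad -0.23 z 81.6 yaw err 0.3
```

Request:
apply_moves(deltas="0 0.0024 0 0.05;0 0 0 0")

```text
clock: 16.15
tcp_pos: [517.7, -298.9, 81.6]
ee_rot: [0.001, 0.26, 0.966, -0.0]
ft_force: [0.1, -1.9, 5.8]
width: 0.181
grip_force: 58.7
```

```bash
python3 f.py
```

```text
t 16.15 r 47.4 turned 0.898 resist 1.54 rad -1.05 z 81.6 yaw err 0.5
```

Request:
apply_moves(deltas="-0.0001 0.0024 0 0.05;0 0 0 0")

```text
clock: 16.4
tcp_pos: [519.1, -296.7, 81.6]
ee_rot: [0.001, 0.284, 0.959, -0.0]
ft_force: [0.6, -0.5, 6.9]
width: 0.187
grip_force: 58.7
```

```bash
python3 f.py
```

```text
t 16.4 r 47.4 turned 0.952 resist 0.12 rad -0.74 z 81.6 yaw err 0.7
```

Request:
apply_moves(deltas="-0.0001 0.0024 0 0.05;0 0 0 0")

```text
clock: 16.65
tcp_pos: [520.6, -294.7, 81.6]
ee_rot: [0.001, 0.308, 0.951, -0.0]
ft_force: [0.8, 0.2, 6.0]
width: 0.188
grip_force: 58.7
```

```bash
python3 f.py
```

```text
t 16.65 r 47.3 turned 1.005 resist -0.64 rad -0.48 z 81.6 yaw err 0.9
```

Request:
apply_moves(deltas="0 0.0024 0 0.05;0 0 0 0")

```text
clock: 16.9
tcp_pos: [522.2, -292.7, 81.6]
ee_rot: [0.001, 0.332, 0.943, -0.0]
ft_force: [1.8, -0.0, 5.5]
width: 0.187
grip_force: 58.7
```

```bash
python3 f.py
```

```text
t 16.9 r 47.3 turned 1.058 resist -1.12 rad -1.38 z 81.6 yaw err 1.0
```

Request:
apply_moves(deltas="-0.0001 0.0024 0 0.05;0 0 0 0")

```text
clock: 17.15
tcp_pos: [523.8, -290.9, 81.6]
ee_rot: [0.001, 0.355, 0.935, -0.0]
ft_force: [1.8, -0.2, 6.7]
width: 0.181
grip_force: 58.7
```

```bash
python3 f.py
```

```text
t 17.15 r 47.3 turned 1.109 resist -1.11 rad -1.41 z 81.6 yaw err 1.1
```

Request:
apply_moves(deltas="-0.0001 0.0024 0 0.05;0 0 0 0")

```text
clock: 17.4
tcp_pos: [525.5, -289.1, 81.6]
ee_rot: [0.001, 0.378, 0.926, 0.0]
ft_force: [2.4, 0.0, 4.9]
width: 0.181
grip_force: 58.7
```

```bash
python3 f.py
```

```text
t 17.4 r 47.3 turned 1.162 resist -1.73 rad -1.65 z 81.6 yaw err 1.3
```

Request:
apply_moves(deltas="0 0.0015 0 0.03;0 0 0 0")

```text
clock: 17.65
tcp_pos: [526.5, -288.1, 81.6]
ee_rot: [0.001, 0.392, 0.92, 0.0]
ft_force: [2.5, -0.6, 5.4]
width: 0.181
grip_force: 58.7
```

```bash
python3 f.py
```

```text
t 17.65 r 47.3 turned 1.192 resist -1.38 rad -2.11 z 81.6 yaw err 1.3
```

Request:
apply_moves(deltas="-0.0001 0.0015 0 0.03;0 0 0 0")

```text
clock: 17.9
tcp_pos: [527.6, -287.2, 81.6]
ee_rot: [0.001, 0.406, 0.914, 0.0]
ft_force: [2.5, -1.1, 5.6]
width: 0.183
grip_force: 58.8
```

```bash
python3 f.py
```

```text
t 17.9 r 47.3 turned 1.223 resist -1.21 rad -2.41 z 81.6 yaw err 1.3
```

Request:
apply_moves(deltas="-0.0004 0.0015 0 0.03;0 0 0 0")

```text
clock: 18.15
tcp_pos: [528.8, -286.3, 81.6]
ee_rot: [0.001, 0.42, 0.908, 0.0]
ft_force: [-0.2, 0.3, 6.2]
width: 0.186
grip_force: 58.9
```

```bash
python3 f.py
```

```text
t 18.15 r 47.2 turned 1.253 resist -0.04 rad 0.38 z 81.6 yaw err 1.4
```

The pull has dropped to zero, so the follower is on the flat. Letting go here.

Request:
apply_moves(deltas="0 0 0 0;0 0 0 0;0 0 0 0;0 0 0 0", jaw=0.045)

```text
clock: 18.65
tcp_pos: [528.0, -286.1, 80.5]
ee_rot: [-0.0, 0.42, 0.908, 0.0]
ft_force: [0.1, 0.3, 0.5]
width: 0.529
grip_force: 0.0
```

Request:
apply_moves(deltas="0 0 -0.01 0;0 0 -0.03 0;0 0 -0.05 0;0 0 -0.05 0;0 0 0 0;0 0 0 0")

```text
clock: 19.4
tcp_pos: [527.9, -286.0, 220.6]
ee_rot: [0.0, 0.42, 0.908, 0.0]
ft_force: [-0.7, 0.7, -0.6]
width: 0.523
grip_force: 0.0
```

```bash
python3 - <<'E'
from h import *
p,R=pose();print(p.round(1))
w=shot('wrist');s=shot('scene')
for t in('knob_grip','shaft','vial_large'):
    for r in arm.look_for(w,t)[:2]: print(t,np.round(r['bbox'],1),round(r['score'],2))
k=[528.8,-286.3];print(proj(w,[*k,61]),proj(w,[*k,103]))
ims=[cv2.resize(s['pixels'][180:310,290:400],(380,449)),cv2.resize(w['pixels'][60:384,130:404],(380,449))]
cv2.imwrite('pics/z.png',np.hstack(ims)[...,::-1])
E
```

```text
[ 527.9 -286.   220.6]
knob_grip [248.1 167.2 270.  194.1] 0.62
shaft [210.4 150.8 414.5 257.7] 0.75
vial_large [454.4 108.9 510.  140. ] 0.74
[258.30529456 176.34142188] [258.38419326 190.54603091]
```

View pics/z.png

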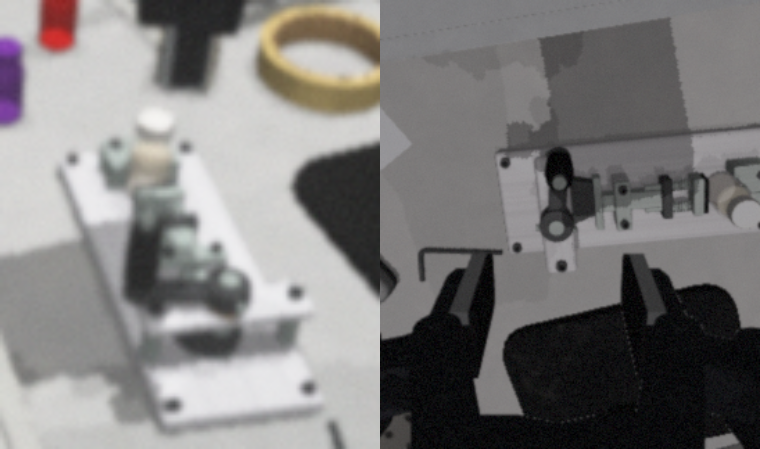

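The jaw is on the upright vial, and the knob stayed where it was let go (259,181). The robot touches nothing.

```bash
python3 -c "
from workcell import arm
print(arm.job_done())"
```

```text
the job is handed in; nothing more can be done
None
```

I stood the large vial in the V-nest, turned the crank over the hump onto the cam's flat and let go there, then handed the job in at about 19 s; the clamp force can't be read directly and no verdict came back.

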